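# Lid the greenware before the bisque firing

## Robot

A 7-joint arm with a two-finger parallel gripper is mounted at the origin on the work surface. World frame = base frame: x ahead of the robot, y to its left, z up, the work surface at z = 0. Lengths are in m, angles in rad, forces in N, time in s.
With the tool pointing down it reaches from about 0.425 to 0.95 m from the base axis. Payload 4.7 kg.
Tool frame: the origin (TCP) lies midway between the tips of the shut fingers; the grasp point (between the pads) lies 19 mm behind it; z points along the fingers, y is the line along which they close (so a half turn about z gives the same grasp; the last joint's range is limited). The gripper opens to 85 mm and grips with 20 to 120 N. Pads are 22 mm wide; open, the fingers measure 114 mm over their backs; the gripper's body (76 mm by 85 mm) begins 54 mm behind the grasp point. The pads swing forward as they close: fully open they stand 13 mm farther back than shut.
Start: joints at [-1.178, 0.469, -0.049, 1.532, 0.024, 1.141, -0.082], TCP at [0.276, 0.616, 0.198] pointing down, gripper open.
Joint ranges: [-2.59, 2.59], [-0.33, 1.99], [-1.39, 1.29], [0.1, 2.45], [-1.04, 4.18], [0.21, 1.99], [-2.66, 2.66]. Speed limits (rad/s): [2.57, 2.57, 3.14, 3.14, 3.14, 3.14, 3.14].

## Interface

Orientations are given as a rotation vector (axis times angle).
In Python, from workcell import observe, vision, workorder gives the robot as it stands.
- The arm moves only by the tool carry_out, never from a script. Its argument "steps" is a list of rows, each a list of 6 numbers: the shift along the tool's x, y, z in m, then the turn, a rotation vector about the tool's x, y, z in rad. A call has 1 to 20 rows; each row is the pose to reach, as a shift and turn from the pose commanded when the call began, along the tool's axes at that moment; what a row does not reach only later rows make up. A row lasts 1/12 s, in which the tool goes at most 41.7 mm and 7.16 degrees, less where a joint would pass 70% of its speed; a pose out of reach is approached as far as the arm can. A call with a gripper value outside its range is refused whole. "hand" is the finger opening in m, from 0 to 0.0854, set as the call begins (left out, the last holds). The fingers move at their own pace and stop on an object; the grip force is fixed at half the most. Time passes only in rows, so rows that repeat a pose let the fingers close. It gives the time, the measured TCP pose, the force, the opening and the grip force at its end, in the units of the state.
- observe(): the state, without advancing time (a new reading comes with each control period).
- vision.grab_frame(name): name is "scene" or "top" or "wrist"; returns the picture (480x640x3 uint8, blue, green, red); there is no depth.
- vision.get_calibration(name): a dict with "camera_matrix" (3x3 intrinsics, pixels), "R" (3x3) and "t" (3): a world point X has camera coordinates R X + t; the wrist camera has in their place "T_tool_cam" (4x4, takes a point from camera to tool coordinates, whose origin is the TCP and whose axes are the flange's). Camera axes: x right, y down, z forward; pixel columns grow to the right and rows downward; lengths in m; the calibration is good to about 2 mm. A picture is of the moment at which its call begins: read the wrist's pose just before it. get_calibration takes no time and is no camera call.
- workorder.sign_off(): hands the job in; it is judged then, once.
The state is a dict: "time_s": time; "qpos": joint angles; "qvel": joint speeds; "effort": joint torques, N m; "position": TCP position; "orientation": TCP orientation; "ft_force": force on the tool from outside, world axes, zero at the start; "ft_torque": the same for the moment, N m; "finger_gap": finger opening in m; "grip_force": force on a finger pad.
Only numpy, scipy, OpenCV 4.12 (cv2) and the standard library are available. Lean on these libraries where they do the work, as an engineer would, in place of code of your own. Each camera call takes 0.05 s, during which the arm holds its last target. There are 200 camera calls.

## Task

The four dry clay pots on the ware board go into the kiln with their lids on. Pick up the four lids from the other board, one after another, and set each one gently on the pot that it was made for - large round, small round, square and flat-backed - turned so that it drops fully home with its plate lying flat on the rim; raw clay breaks easily, so do not drop a lid or force it. Leave all four pots standing upright on their board, and the mug and the saucer undisturbed.

Things in the scene. Friction and masses are not known exactly. Their poses are not given: they have to be found in the camera images.
- lid_large: Larger of two round lids, for the large round pot; clay, on the board of lids. Tapered 12 mm deep spigot (70 mm across below, 79 at the plate), 7 mm plate (98 mm across) that rests on the rim, round knob 26 mm across from 19 to 45 mm above the origin. About 130 g. Origin: centre of the spigot's underside, z up; yaw does not matter.
- lid_small: Smaller of two round lids, for the small round pot; clay, on the board of lids. Tapered 12 mm deep spigot (44 mm across below, 53 at the plate), 7 mm plate (70 mm across) that rests on the rim, round knob 20 mm across from 19 to 45 mm above the origin. About 60 g. Origin: centre of the spigot's underside, z up; yaw does not matter.
- lid_square: Square lid, for the square pot; clay, on the board of lids. Tapered 12 mm deep spigot (56 mm square below, 65 at the plate), 7 mm plate (84 mm square) that rests on the rim, square knob 22 mm a side from 19 to 45 mm above the origin. About 130 g. Origin: centre of the spigot's underside, z up, x and y square to the sides; fits at any quarter turn.
- lid_flatback: D-shaped clay lid for the flat-backed pot. Tapered 12 mm deep spigot (same D, 14 mm smaller all round below, 9.5 above), 7 mm plate (98 mm in y; straight edge x=+31, front -39) that rests on the rim, bar grip (14 mm in y, 40 in x) from 19 to 45 mm above the origin. About 100 g. Origin: centre of the spigot's underside, z up, x out through the straight edge; fits only with x along the pot's.
- pot_large: Large round pot, 100 mm across, open mouth 84 mm across; brown dry clay, loose on a ware board. Height 100 mm, about 500 g. Origin: centre of its underside, z up. The ware board (all four pots) and the board of lids are grey, 12 mm thick, 290 mm square; one lies left of the robot, the other right, either way round. With its lid fully home, the lid's origin is 88 mm above this one.
- pot_small: Small round pot, 72 mm across, open mouth 58 mm across; brown dry clay, loose on a ware board. Height 72 mm, about 240 g. Origin: centre of its underside, z up. With its lid fully home, the lid's origin is 60 mm above this one.
- pot_square: Square pot, 86 mm a side, open mouth 70 mm square; brown dry clay, loose on a ware board. Height 88 mm, about 450 g. Origin: centre of its underside, z up, x and y square to the sides. With its lid fully home, the lid's origin is 76 mm above this one.
- pot_flatback: Flat-backed wall pot, D-shaped, 100 mm wide in y, flat back at x=+32 mm, round front at -40, open mouth, walls 8 mm thick; brown dry clay, loose on a ware board. Height 80 mm, about 340 g. Origin: centre of its underside, z up, x out through the flat back. With its lid fully home, the lid's origin is 68 mm above this one.
- mug: Bystander: clay mug, 80 mm across and 85 mm high, loose on the table at the outer side of a board. Origin: centre of its underside.
- saucer: Bystander: shallow round clay saucer, 122 mm across and 18 mm high, no knob, loose on the table at the outer side of a board. Origin: centre of its underside.

How it is judged:
At the end, for the whole second after the job is handed in: Each of the four lids lies on its own pot: within 8 mm of the pot's centre, its origin within 4 mm of the fully home height over the pot's origin, tilted by less than 0.08 rad; the four pots stand upright (less than 0.08 rad) on their board; lids and pots are at rest and released (horizontal distance between lid_large and pot_large below 0.008 m and z of lid_large in the frame of pot_large between 0.084 and 0.092 m and angle between each of lid_large, pot_large, lid_small, pot_small, lid_square, pot_square, lid_flatback, pot_flatback's own z axis and vertical below 0.08 rad and height (world z) of pot_large between 0.008 and 0.018 m and linear speed of each of lid_large, pot_large, lid_small, pot_small, lid_square, pot_square, lid_flatback, pot_flatback below 0.02 m/s and horizontal distance between lid_small and pot_small below 0.008 m and z of lid_small in the frame of pot_small between 0.056 and 0.064 m and height (world z) of pot_small between 0.008 and 0.018 m and horizontal distance between lid_square and pot_square below 0.008 m and z of lid_square in the frame of pot_square between 0.072 and 0.08 m and height (world z) of pot_square between 0.008 and 0.018 m and horizontal distance between lid_flatback and pot_flatback below 0.008 m and z of lid_flatback in the frame of pot_flatback between 0.064 and 0.072 m and height (world z) of pot_flatback between 0.008 and 0.018 m); the robot touches nothing.
It fails at once if a lid is dropped or knocked away: out of the fingers and moving at more than 0.55 m/s (a fall of 15 mm) ((linear speed of lid_large above 0.55 m/s and contact force between lid_large and the fingers below 0.05 N) or (linear speed of lid_small above 0.55 m/s and contact force between lid_small and the fingers below 0.05 N) or (linear speed of lid_square above 0.55 m/s and contact force between lid_square and the fingers below 0.05 N) or (linear speed of lid_flatback above 0.55 m/s and contact force between lid_flatback and the fingers below 0.05 N)).
It fails at once if a lid is forced into its pot (more than 40 N between them) (contact force between lid_large and pot_large above 40 N or contact force between lid_small and pot_small above 40 N or contact force between lid_square and pot_square above 40 N or contact force between lid_flatback and pot_flatback above 40 N).
It fails at once if a pot is tipped by more than 0.4 rad (angle between any of pot_large, pot_small, pot_square, pot_flatback's own z axis and vertical above 0.4 rad).
It fails at once if a lid is tipped by more than 0.9 rad (angle between any of lid_large, lid_small, lid_square, lid_flatback's own z axis and vertical above 0.9 rad).
It fails at once if the mug or the saucer is moved by more than 20 mm (distance of any of mug, saucer from where it was at the start of the episode above 0.02 m).
It also fails if it takes over 128 s, if anything falls off the work surface, if the arm or the gripper's body presses on something with over 40 N, if the wrist force passes 120 N, or if a joint passes its speed limit or range.

## Working session

There is one attempt and no reset: what is moved stays moved. The work goes in short steps, Python scripts to look and compute and a tool call to move; the robot and the scene stay as the last step left them, time stands still between calls to the robot, and variables do not carry over. Pictures are saved under pics/ and viewed, at most 14 in all, crops included, and the job is handed in when it is done.

Besides the shell and the picture viewer there is one more tool, called after ">>>" by a JSON object that holds its "op" and its "data", one argument or row to a line. carry_out: Moves the arm, as the interface text tells. Its arguments: {"type":"object","properties":{"steps":{"type":"array"},"hand":{"type":"number"}},"required":["steps"]}

```bash
mkdir -p pics; ls; python3 - <<'E'
from workcell import observe, vision
import cv2
s=observe();print(s)
for n in("top","scene"):
    cv2.imwrite(f"pics/{n}0.png",vision.grab_frame(n))
for n in("top","scene","wrist"):print(n,vision.get_calibration(n))
E
```

```text
pics
{'time_s': 0.0, 'qpos': array([-1.17789783,  0.4694569 , -0.04861174,  1.53370833,  0.02410121,
        1.14099228, -0.08231247]), 'qvel': array([-2.04853940e-03,  1.08253721e-05, -7.64618854e-04,  1.24452585e-03,
        1.01935769e-03, -1.36175227e-03, -1.46230359e-04]), 'effort': array([ 1.58871198e-04, -5.10307252e+01, -4.64365818e-02, -2.37712884e+01,
        1.07662333e-02,  7.51967164e-03,  1.62087474e-05]), 'position': array([0.27606136, 0.61524787, 0.19734502]), 'orientation': array([-6.57531780e-01, -3.07165341e+00,  3.05970779e-03]), 'ft_force': array([-0.49493068,  0.63625032, -0.14185373]), 'ft_torque': array([-0.07441494, -0.02004221,  0.04207124]), 'grip_force': 0.0, 'finger_gap': 0.08528268454537391}
top {'camera_matrix': array([[524.52786275,   0.        , 313.12133608],
       [  0.        , 524.52786275, 241.56979497],
       [  0.        ,   0.        ,   1.        ]]), 'R': array([[ 0.0089136 , -0.99988173, -0.01253264],
       [-0.9965333 , -0.00784563, -0.08282403],
       [ 0.08271591,  0.01322746, -0.99648538]]), 't': array([0.00192824, 0.55530857, 1.510
[... 226 characters left out ...]
 -0.00599286],
       [ 0.46470824,  0.46892391, -0.75110361],
       [-0.52223741, -0.53987093, -0.66015715]]), 't': array([ 0.3859668 , -0.21775945,  1.75226356])}
wrist {'camera_matrix': array([[384.52696806,   0.        , 319.33852462],
       [  0.        , 384.52696806, 243.43649889],
       [  0.        ,   0.        ,   1.        ]]), 'T_tool_cam': array([[ 4.59321583e-05, -9.44774461e-01, -3.27721248e-01,
         8.49657991e-02],
       [ 9.99999732e-01, -1.96267919e-04,  7.05969065e-04,
        -3.54763941e-04],
       [-7.31302710e-04, -3.27721193e-01,  9.44774198e-01,
        -1.75190689e-01],
       [ 0.00000000e+00,  0.00000000e+00,  0.00000000e+00,
         1.00000000e+00]])}
```

View pics/top0.png

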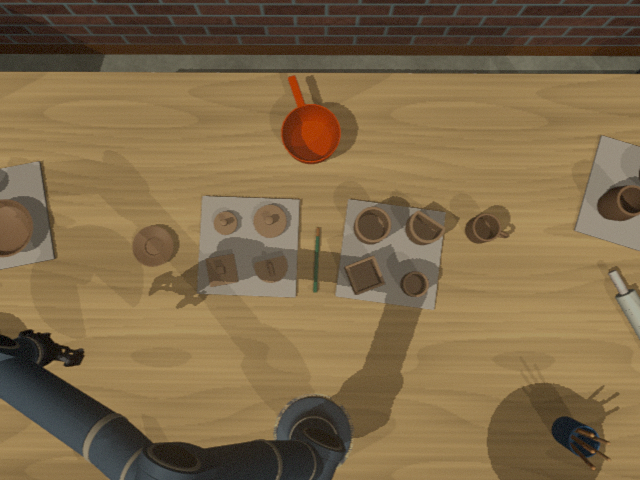

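View pics/scene0.png

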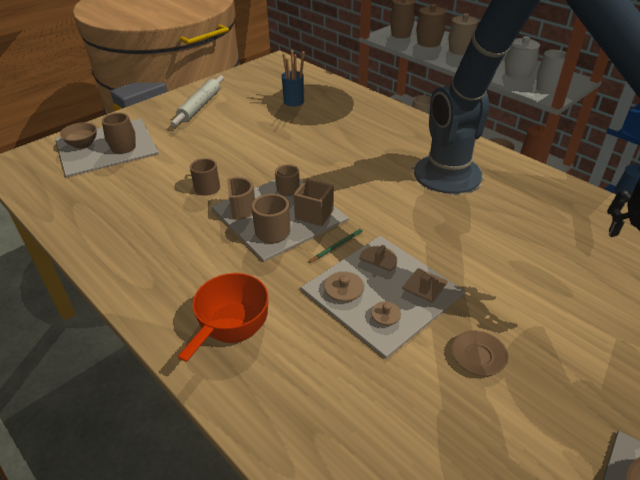

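The top view shows the lid board on the left: small lid (226,221), large (270,219), square (222,267), D (270,266). The pot board is on the right: large (372,225), D (425,227), square (364,275), small (414,284). The saucer is outside on the left and the mug outside on the right.

```bash
cat > h.py <<'E'
import numpy as np, cv2
from scipy.spatial.transform import Rotation as Ro
from workcell import observe, vision
def cam(name,s=None):
    c=vision.get_calibration(name);K=c["camera_matrix"]
    if name!="wrist": return K,np.array(c["R"]),np.array(c["t"])
    T=c["T_tool_cam"];R=Ro.from_rotvec(s["orientation"]).as_matrix()
    Rw=R@T[:3,:3];tw=R@T[:3,3]+s["position"]
    return K,Rw.T,-Rw.T@tw
def back(C,uv,z):
    K,R,t=C;d=R.T@np.linalg.solve(K,[uv[0],uv[1],1.]);o=-R.T@t
    return o+d*(z-o[2])/d[2]
def proj(C,X):
    K,R,t=C;p=(np.atleast_2d(X)@R.T+t)@K.T
    return p[:,:2]/p[:,2:]
def tool(yaw):  # pointing down, tool x at yaw
    c,s=np.cos(yaw),np.sin(yaw);return np.array([[c,s,0],[s,-c,0],[0,0,-1]])
def row(p,yaw=None,s=None):
    s=s or observe();R=Ro.from_rotvec(s["orientation"]).as_matrix()
    G=tool(yaw) if yaw is not None else R
    return np.r_[R.T@(np.array(p)-s["position"]),Ro.from_matrix(R.T@G).as_rotvec()].round(4).tolist()
def yaw_now(s):
    x=Ro.from_rotvec(s["orientation"]).as_matrix()[:,0];return np.arctan2(x[1],x[0])
E
python3 - <<'E'
from h import *
C=cam("top")
for n,uv,z in [("small",(226,221),.03),("large",(270,219),.03),("sq",(222,267),.03),("fb",(270,266),.03),("Plarge",(372,225),.112),("Pfb",(425,227),.092),("Psq",(364,275),.1),("Psm",(414,284),.084)]:print(n,back(C,uv,z).round(3))
s=observe();y=yaw_now(s);print(y)
l=np.mean([back(C,(202,196),.012),back(C,(299,297),.012)],0);p=np.mean([back(C,(349,200),.012),back(C,(436,307),.012)],0);print(l,p)
for q,yw in ((l,np.pi/2),):
    g=q.copy();g[2]=.22
    r=row(g,yw,s);print(r)
E
```

```text
small [0.613 0.262 0.03 ]
large [0.62  0.133 0.03 ]
sq [0.478 0.271 0.03 ]
fb [0.483 0.131 0.03 ]
Plarge [ 0.595 -0.156  0.112]
Pfb [ 0.593 -0.306  0.092]
Psq [ 0.457 -0.136  0.1  ]
Psm [ 0.434 -0.276  0.084]
2.719818315578186
[0.54151819 0.19247411 0.012     ] [ 0.5243896  -0.22523082  0.012     ]
[-0.4152, -0.2772, -0.022, -0.0015, 0.0011, 1.149]
```

>>> {"op": "carry_out", "data": {
  "steps": [
    [-0.415, -0.277, -0.08, 0, 0, 1.149],
    [-0.415, -0.277, -0.08, 0, 0, 1.149],
    [-0.415, -0.277, -0.08, 0, 0, 1.149],
    [-0.415, -0.277, -0.08, 0, 0, 1.149],
    [-0.415, -0.277, -0.08, 0, 0, 1.149],
    [-0.415, -0.277, -0.08, 0, 0, 1.149],
    [-0.415, -0.277, -0.08, 0, 0, 1.149],
    [-0.415, -0.277, -0.08, 0, 0, 1.149],
    [-0.415, -0.277, -0.08, 0, 0, 1.149],
    [-0.415, -0.277, -0.08, 0, 0, 1.149],
    [-0.415, -0.277, -0.08, 0, 0, 1.149],
    [-0.415, -0.277, -0.08, 0, 0, 1.149],
    [-0.415, -0.277, -0.08, 0, 0, 1.149],
    [-0.415, -0.277, -0.08, 0, 0, 1.149],
    [-0.415, -0.277, -0.08, 0, 0, 1.149],
    [-0.415, -0.277, -0.08, 0, 0, 1.149],
    [-0.415, -0.277, -0.08, 0, 0, 1.149],
    [-0.415, -0.277, -0.08, 0, 0, 1.149],
    [-0.415, -0.277, -0.08, 0, 0, 1.149],
    [-0.415, -0.277, -0.08, 0, 0, 1.149]
  ],
  "hand": 0.085
}}

```text
time_s: 1.77
position: [0.5412, 0.194, 0.2783]
orientation: [-2.22, -2.223, 0.0]
ft_force: [0.4, -0.4, -0.4]
finger_gap: 0.0851
grip_force: 0.0
```

```bash
python3 - <<'E'
from h import *
import pickle
s=observe();im=vision.grab_frame("wrist");cv2.imwrite("pics/wl.png",im);pickle.dump((s,im),open("wl.pkl","wb"))
p=[.524,-.225,.34];print(s["time_s"],s["position"],yaw_now(s),s["qpos"].round(2),row(p,np.pi/2,s))
# top gain view for orientation
t=vision.grab_frame("top")
E
```

```text
1.7667 [0.54119878 0.19397847 0.278295  ] 1.5721251324735739 [-0.71  0.25  0.36  1.69 -0.09  1.22 -0.32] [-0.4189, -0.0178, -0.0617, -0.0002, -0.0001, 0.0013]
```

View pics/wl.png

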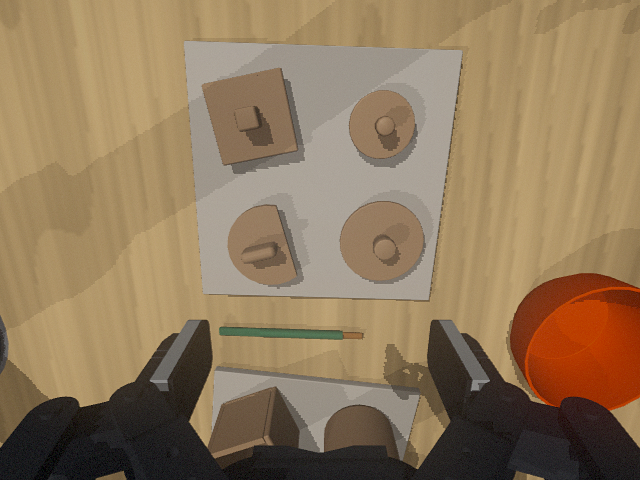

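The wrist view is sharp: square lid (250,115), small (382,124), large (383,242), D (265,245) with its straight edge to the right, i.e. towards world +x. Next, the same view of the pots.

>>> {"op": "carry_out", "data": {
  "steps": [
    [-0.42, -0.018, -0.06, 0, 0, 0],
    [-0.42, -0.018, -0.06, 0, 0, 0],
    [-0.42, -0.018, -0.06, 0, 0, 0],
    [-0.42, -0.018, -0.06, 0, 0, 0],
    [-0.42, -0.018, -0.06, 0, 0, 0],
    [-0.42, -0.018, -0.06, 0, 0, 0],
    [-0.42, -0.018, -0.06, 0, 0, 0],
    [-0.42, -0.018, -0.06, 0, 0, 0],
    [-0.42, -0.018, -0.06, 0, 0, 0],
    [-0.42, -0.018, -0.06, 0, 0, 0],
    [-0.42, -0.018, -0.06, 0, 0, 0],
    [-0.42, -0.018, -0.06, 0, 0, 0],
    [-0.42, -0.018, -0.06, 0, 0, 0],
    [-0.42, -0.018, -0.06, 0, 0, 0],
    [-0.42, -0.018, -0.06, 0, 0, 0]
  ]
}}

```text
time_s: 3.12
position: [0.5241, -0.2244, 0.3379]
orientation: [-2.216, -2.225, -0.001]
ft_force: [0.3, 0.5, -0.7]
finger_gap: 0.0852
grip_force: 0.0
```

```bash
python3 - <<'E'
from h import *
import pickle
s=observe();im=vision.grab_frame("wrist");cv2.imwrite("pics/wp.png",im);pickle.dump((s,im),open("wp.pkl","wb"))
print(s["time_s"],s["position"],yaw_now(s),s["qpos"].round(2))
s,im=pickle.load(open("wl.pkl","rb"));h=cv2.cvtColor(im,cv2.COLOR_BGR2HSV)
for u,v in((225,110),(365,110),(400,220),(240,270),(310,80),(250,310),(330,200),(310,180),(540,100)):print(u,v,h[v,u])
E
```

```text
3.1167 [ 0.52411669 -0.22439066  0.33790776] 1.5745470893643467 [-0.18  0.22  0.63  1.61 -0.13  1.35  0.47]
225 110 [ 14  95 139]
365 110 [ 17  99 150]
400 220 [ 14  93 151]
240 270 [ 16  97 150]
310 80 [ 19  27 159]
250 310 [ 18 101 170]
330 200 [ 20  23 170]
310 180 [ 20  27 169]
540 100 [ 18  97 178]
```

View pics/wp.png

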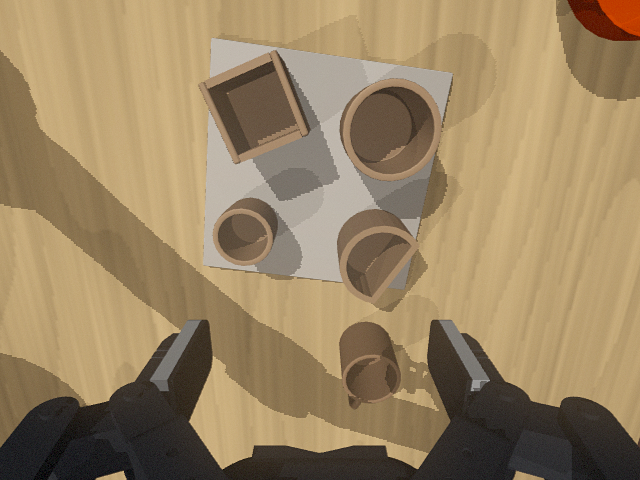

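The pots show clearly: square (255,105), large (390,130), small (245,232), D (376,262) with its flat back facing lower right (yaw about -37°). I'll fit the rim and plate outlines to the image edges.

```bash
cat > fit.py <<'E'
from h import *
from scipy.optimize import minimize
a=np.linspace(0,2*np.pi,200)
def circ(r): return np.c_[r*np.cos(a),r*np.sin(a)]
def resamp(P,n=240):
    P=np.vstack([P,P[:1]]);d=np.r_[0,np.cumsum(np.linalg.norm(np.diff(P,axis=0),axis=1))]
    q=np.linspace(0,d[-1],n);return np.c_[np.interp(q,d,P[:,0]),np.interp(q,d,P[:,1])]
def sq(h): return resamp(np.array([[h,h],[-h,h],[-h,-h],[h,-h]],float))
def dee(r,f):
    b=np.arccos((f-.01)/r);t=np.linspace(b,2*np.pi-b,150)
    return resamp(np.c_[.01+r*np.cos(t),r*np.sin(t)])
def fit(C,im,curves,p0,yaw):
    """curves: list of (Nx2, z); returns x,y,yaw,mean residual px"""
    e=cv2.Canny(cv2.GaussianBlur(im,(3,3),0),30,80)
    D=cv2.distanceTransform(255-e,cv2.DIST_L2,5)
    def cost(q,cap):
        c,s=np.cos(q[2]),np.sin(q[2]);r=[]
        for P,z in curves:
            W=np.c_[P@np.array([[c,s],[-s,c]])+q[:2],np.full(len(P),z)]
            uv=proj(C,W).astype(np.float32)
            r.append(cv2.remap(D,uv[:,:1].copy(),uv[:,1:].copy(),cv2.INTER_LINEAR,borderValue=cap).ravel())
        return np.minimum(np.concatenate(r),cap).mean()
    q=np.array([*p0,yaw])
    for cap in(12,5,3):
        best=min((minimize(cost,q+d,args=(cap,),method="Nelder-Mead",options=dict(initial_simplex=q+d+np.array([[0,0,0],[.006,0,0],[0,.006,0],[0,0,.08]]),xatol=1e-5,fatol=1e-4)) for d in ([0,0,0],[.006,.004,.1],[-.006,.004,-.1],[0,-.006,.05])),key=lambda r:r.fun);q=best.x
    return q,best.fun
LID={"large":circ(.049),"small":circ(.035),"square":sq(.042),"flatback":dee(.049,.031)}
POT={"large":(circ(.05),circ(.042),.1),"small":(circ(.036),circ(.029),.072),"square":(sq(.043),sq(.035),.088),"flatback":(dee(.05,.032),dee(.042,.024),.08)}
E
cat > m.py <<'E'
from fit import *
import pickle,json
out={}
s,im=pickle.load(open("wl.pkl","rb"));C=cam("wrist",s);v=im.copy()
for n,uv,y in(("large",(383,242),0),("small",(382,124),0),("square",(250,115),.21),("flatback",(265,245),.25)):
    cv=[(LID[n],.031)];p=back(C,uv,.031)[:2]
    if n=="flatback":p=p+[.01*0,0]
    q,f=fit(C,im,cv,p,y);out["lid_"+n]=q.tolist();print("lid",n,q.round(4),round(f,2))
    c,ss=np.cos(q[2]),np.sin(q[2])
    for P,z in cv:
        cv2.polylines(v,[proj(C,np.c_[P@np.array([[c,ss],[-ss,c]])+q[:2],np.full(len(P),z)]).astype(int)],True,(0,255,0),1)
s,im=pickle.load(open("wp.pkl","rb"));C=cam("wrist",s);w=im.copy()
for n,uv,y in(("large",(390,130),0),("small",(245,238),0),("square",(255,105),.45),("flatback",(374,262),-.65)):
    o,i,h=POT[n];cv=[(o,h+.012),(i,h+.012)];p=back(C,uv,h+.012)[:2]
    q,f=fit(C,im,cv,p,y);out["pot_"+n]=q.tolist();print("pot",n,q.round(4),round(f,2))
    c,ss=np.cos(q[2]),np.sin(q[2])
    for P,z in cv:
        cv2.polylines(w,[proj(C,np.c_[P@np.array([[c,ss],[-ss,c]])+q[:2],np.full(len(P),z)]).astype(int)],True,(0,255,0),1)
json.dump(out,open("poses.json","w"))
cv2.imwrite("pics/fit.png",np.hstack([v[20:320,180:480],w[20:320,180:480]]))
E
python3 m.py
```

```text
lid large [0.6125 0.1348 0.4804] 0.26
lid small [0.6058 0.264  0.2929] 0.5
lid square [0.4692 0.2705 0.1931] 0.53
lid flatback [0.4724 0.1267 0.2483] 0.37
pot large [ 0.5958 -0.1592 -0.0668] 0.43
pot small [ 0.4334 -0.2808  0.2482] 0.41
pot square [ 0.4568 -0.139   0.3747] 0.37
pot flatback [ 0.5889 -0.3076 -0.5802] 0.23
```

View pics/fit.png

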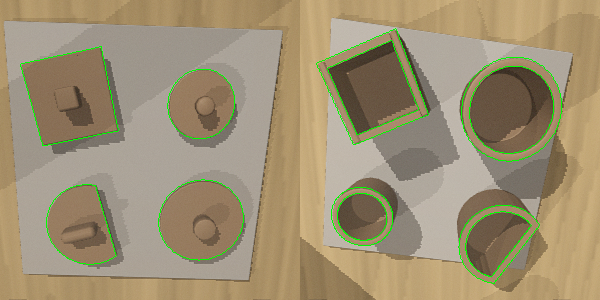

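```bash
cat > go.py <<'E'
import sys,json
from h import *
s=observe();print(round(s["time_s"],2),s["position"].round(4),round(yaw_now(s),4),"q7",s["qpos"].round(2),"gap",s["finger_gap"])
v=[float(eval(x)) for x in sys.argv[1:]]  # x y yaw z1 z2...
for z in v[3:]:print(z,row([v[0],v[1],z],v[2],s))
E
python3 go.py .6125 .1348 1.571 .09 .036
```

```text
3.17 [ 0.5241 -0.2246  0.338 ] 1.5743 q7 [-0.18  0.22  0.63  1.61 -0.13  1.35  0.47] gap 0.08473197183721022
0.09 [0.3589, 0.0898, 0.2483, -0.0004, -0.001, 0.0033]
0.036 [0.3588, 0.0898, 0.3023, -0.0004, -0.001, 0.0033]
```

>>> {"op": "carry_out", "data": {
  "steps": [
    [0.359, 0.09, 0.248, 0, -0.001, 0.003],
    [0.359, 0.09, 0.248, 0, -0.001, 0.003],
    [0.359, 0.09, 0.248, 0, -0.001, 0.003],
    [0.359, 0.09, 0.248, 0, -0.001, 0.003],
    [0.359, 0.09, 0.248, 0, -0.001, 0.003],
    [0.359, 0.09, 0.248, 0, -0.001, 0.003],
    [0.359, 0.09, 0.248, 0, -0.001, 0.003],
    [0.359, 0.09, 0.248, 0, -0.001, 0.003],
    [0.359, 0.09, 0.248, 0, -0.001, 0.003],
    [0.359, 0.09, 0.248, 0, -0.001, 0.003],
    [0.359, 0.09, 0.248, 0, -0.001, 0.003],
    [0.359, 0.09, 0.248, 0, -0.001, 0.003],
    [0.359, 0.09, 0.248, 0, -0.001, 0.003],
    [0.359, 0.09, 0.248, 0, -0.001, 0.003],
    [0.359, 0.09, 0.26, 0, -0.001, 0.003],
    [0.359, 0.09, 0.272, 0, -0.001, 0.003],
    [0.359, 0.09, 0.284, 0, -0.001, 0.003],
    [0.359, 0.09, 0.294, 0, -0.001, 0.003],
    [0.359, 0.09, 0.302, 0, -0.001, 0.003],
    [0.359, 0.09, 0.302, 0, -0.001, 0.003]
  ],
  "hand": 0.06
}}

```text
time_s: 4.83
position: [0.6119, 0.1317, 0.0339]
orientation: [-2.224, -2.217, 0.007]
ft_force: [0.7, -0.1, 0.1]
finger_gap: 0.06
grip_force: 0.0
```

```bash
python3 go.py .6125 .1348 1.571 .036; python3 - <<'E'
from h import *
cv2.imwrite("pics/g1.png",vision.grab_frame("wrist"))
E
```

```text
4.83 [0.6119 0.1317 0.0339] 1.5673 q7 [-0.56  0.59  0.39  1.81 -0.3   0.8  -0.02] gap 0.06000811514626124
0.036 [0.0031, 0.0006, -0.0021, -0.004, 0.0021, -0.0037]
```

View pics/g1.png

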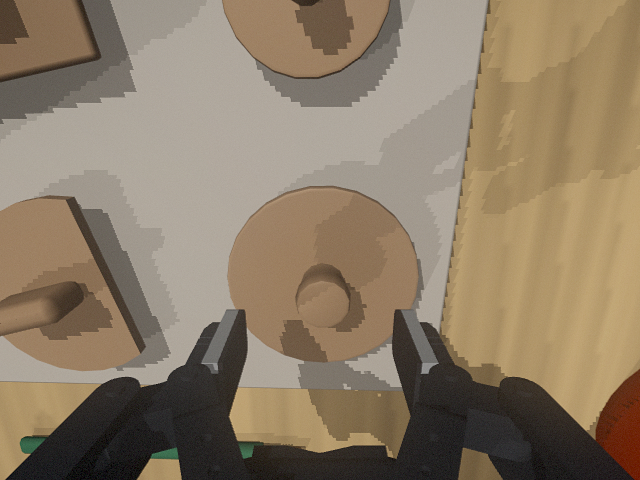

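The large lid's knob (322,300) sits between the fingers, with the TCP about 3 mm short of it. I'll correct that, close and lift.

>>> {"op": "carry_out", "data": {
  "steps": [
    [0.003, 0.001, -0.002, -0.004, 0.002, -0.004],
    [0.003, 0.001, -0.002, -0.004, 0.002, -0.004],
    [0.003, 0.001, -0.002, -0.004, 0.002, -0.004]
  ],
  "hand": 0.055
}}

```text
time_s: 5.13
position: [0.6152, 0.1358, 0.0392]
orientation: [2.218, 2.221, 0.008]
ft_force: [-0.4, 0.1, 0.8]
finger_gap: 0.0546
grip_force: 0.0
```

>>> {"op": "carry_out", "data": {
  "steps": [
    [0, 0, 0, 0, 0, 0],
    [0, 0, 0, 0, 0, 0],
    [0, 0, 0, 0, 0, 0],
    [0, 0, 0, 0, 0, 0],
    [0, 0, 0, 0, 0, 0],
    [0, 0, 0, 0, 0, 0],
    [0, 0, 0, 0, 0, 0],
    [0, 0, 0, 0, 0, 0]
  ],
  "hand": 0.0
}}

```text
time_s: 5.8
position: [0.6145, 0.1353, 0.0384]
orientation: [2.219, 2.221, 0.006]
ft_force: [-0.0, -0.6, 0.1]
finger_gap: 0.0002
grip_force: 0.0
```

```bash
python3 go.py .5958 -.1592 1.571 .18
```

```text
5.8 [0.6145 0.1353 0.0384] 1.5718 q7 [-0.56  0.59  0.39  1.81 -0.3   0.8  -0.02] gap 0.0002373125760107904
0.18 [-0.2943, -0.0185, -0.142, 0.0039, -0.0011, 0.0008]
```

```bash
python3 - <<'E'
from h import *
import pickle
s=observe();im=vision.grab_frame("wrist");cv2.imwrite("pics/g2.png",im);pickle.dump((s,im),open("g2.pkl","wb"))
C=cam("wrist",s);print(proj(C,[[*s["position"]],[.6125,.1348,.057],[.6125,.1348,.031]]))
E
```

```text
[[320.28120864 288.14766895]
 [316.10975456 306.86095328]
 [316.26725778 282.8096465 ]]
```

View pics/g2.png

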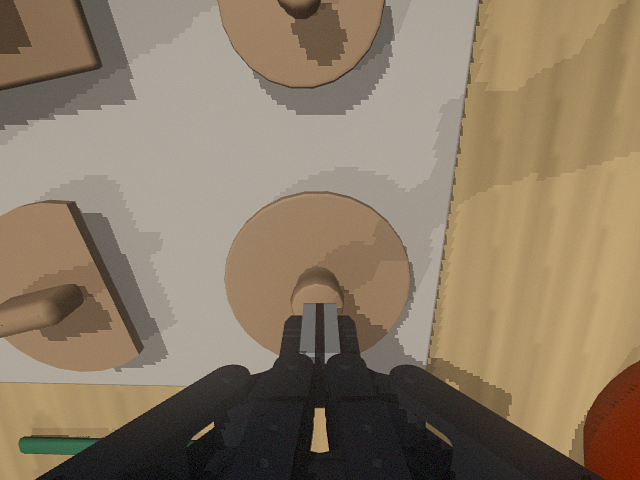

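The fingers shut completely (gap 0.2 mm) and their tips appear at (320,303), while the TCP projects to (320,288). So the fingers missed the knob, and it looks unmoved. I'll check the true tip position against the fixed cameras.

```bash
python3 - <<'E'
from fit import *
import pickle
s=observe();p=s["position"];print(s["time_s"],p)
T=[]
sg,ig=pickle.load(open("g2.pkl","rb"))
print("wrist refit",fit(cam("wrist",sg),ig,[(LID["large"],.031)],[.6125,.1348],0))
for n in("scene","top"):
    im=vision.grab_frame(n);C=cam(n)
    print(n,*[ (k,fit(C,im,[(LID[k],.031)],q,y)) for k,q,y in(("large",[.6125,.1348],0),("small",[.6058,.264],0),("flatback",[.4724,.1267],.248))],sep="\n ")
    u=proj(C,[p,p+[0,0,.04],[.6125,.1348,.057]]);c=u[0].astype(int)
    x0,y0=c-[50,62];cr=cv2.resize(im[y0:y0+100,x0:x0+100],None,fx=4,fy=4,interpolation=cv2.INTER_CUBIC)
    for q,col in zip(u,((0,255,0),(0,255,255),(255,0,255))):cv2.circle(cr,tuple(((q-[x0,y0]+.5)*4).astype(int)),4,col,1)
    T.append(cr)
cv2.imwrite("pics/st.png",np.clip(np.hstack(T)*1.5,0,255).astype(np.uint8))
E
```

```text
5.85 [0.61453185 0.13524957 0.03836911]
wrist refit (array([0.61347098, 0.13427998, 0.17811391]), np.float64(1.0559452772140503))
scene
 ('large', (array([0.61623878, 0.13359838, 0.13942564]), np.float64(0.473367303609848)))
 ('small', (array([0.60958861, 0.26402684, 0.09517623]), np.float64(0.3975624740123749)))
 ('flatback', (array([0.4759524 , 0.12544072, 0.25119687]), np.float64(0.43166670203208923)))
top
 ('large', (array([0.64049488, 0.08818897, 0.26682821]), np.float64(1.2146193981170654)))
 ('small', (array([0.60777466, 0.26473242, 0.21302855]), np.float64(0.9397829174995422)))
 ('flatback', (array([0.48668731, 0.09150047, 0.25699811]), np.float64(1.0798516273498535)))
```

View pics/st.png

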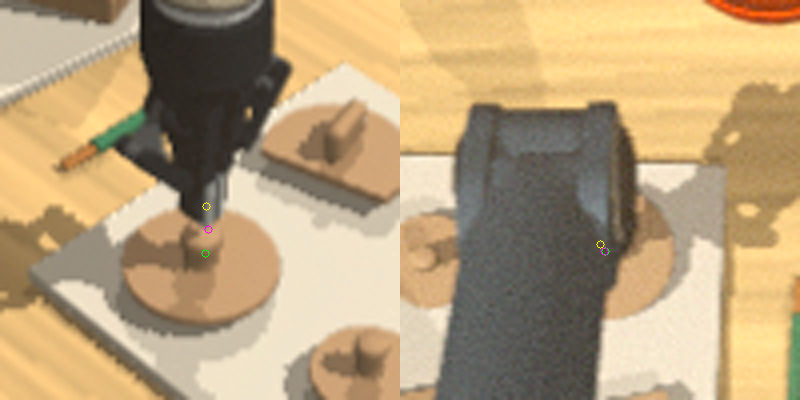

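The scene crop shows the shut tips just above the knob, about 26 mm higher than the nominal TCP. The lid hasn't moved: the wrist refit puts it at (.6135, .1343). I'll open, go 26 mm lower in slow steps and watch the force.

>>> {"op": "carry_out", "data": {
  "steps": [
    [0, 0, 0, 0, 0, 0],
    [0, 0, 0, 0, 0, 0],
    [0, 0, 0, 0, 0, 0],
    [0, 0, 0, 0, 0, 0],
    [0, 0, 0, 0, 0, 0],
    [0, 0, 0.005, 0, 0, 0],
    [0, 0, 0.01, 0, 0, 0],
    [0, 0, 0.014, 0, 0, 0],
    [0, 0, 0.018, 0, 0, 0],
    [0, 0, 0.022, 0, 0, 0],
    [0, 0, 0.024, 0, 0, 0],
    [0, 0, 0.026, 0, 0, 0],
    [0, 0, 0.026, 0, 0, 0]
  ],
  "hand": 0.055
}}

```text
time_s: 7.03
position: [0.6144, 0.1352, 0.0119]
orientation: [2.219, 2.221, 0.005]
ft_force: [-0.8, -0.2, -0.4]
finger_gap: 0.0548
grip_force: 0.0
```

>>> {"op": "carry_out", "data": {
  "steps": [
    [0, 0, 0, 0, 0, 0],
    [0, 0, 0, 0, 0, 0],
    [0, 0, 0, 0, 0, 0],
    [0, 0, 0, 0, 0, 0],
    [0, 0, 0, 0, 0, 0],
    [0, 0, 0, 0, 0, 0]
  ],
  "hand": 0.0
}}

```text
time_s: 7.53
position: [0.6149, 0.1353, 0.0129]
orientation: [2.219, 2.221, 0.007]
ft_force: [-0.2, -1.0, 5.4]
finger_gap: 0.0233
grip_force: 58.8
```

```bash
python3 go.py .5958 -.1592 1.571 .18; python3 - <<'E'
from h import *
cv2.imwrite("pics/g3.png",vision.grab_frame("wrist"))
E
```

```text
7.53 [0.6149 0.1353 0.0129] 1.5718 q7 [-0.55  0.62  0.37  1.82 -0.32  0.75 -0.01] gap 0.023327456955919507
0.18 [-0.2943, -0.0186, -0.1676, 0.0046, -0.0014, 0.0008]
```

View pics/g3.png

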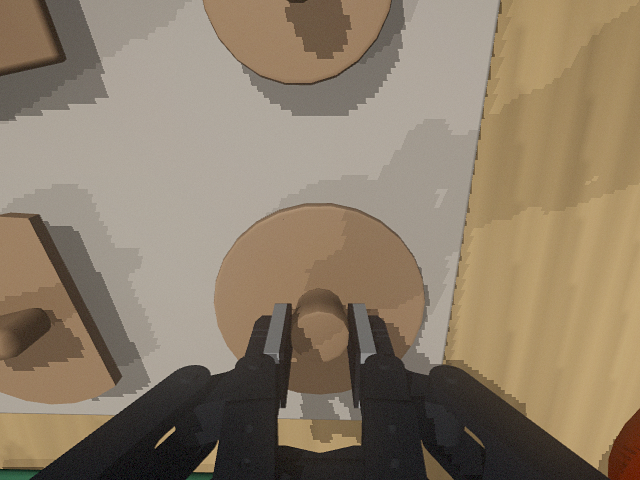

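The knob is held centrally between the pads: gap 23 mm, grip 59 N. I'll lift, carry it over and fit the pots in the scene camera as well.

>>> {"op": "carry_out", "data": {
  "steps": [
    [0, 0, -0.01, 0, 0, 0],
    [0, 0, -0.03, 0, 0, 0],
    [0, 0, -0.06, 0, 0, 0],
    [0, 0, -0.09, 0, 0, 0],
    [0, 0, -0.12, 0, 0, 0],
    [-0.01, 0, -0.14, 0, 0, 0],
    [-0.03, 0, -0.16, 0, 0, 0],
    [-0.06, 0, -0.167, 0, 0, 0],
    [-0.095, -0.006, -0.167, 0, 0, 0],
    [-0.13, -0.009, -0.167, 0, 0, 0],
    [-0.165, -0.012, -0.167, 0, 0, 0],
    [-0.2, -0.014, -0.167, 0, 0, 0],
    [-0.235, -0.016, -0.167, 0, 0, 0],
    [-0.26, -0.017, -0.167, 0, 0, 0],
    [-0.28, -0.017, -0.167, 0, 0, 0],
    [-0.294, -0.017, -0.167, 0, 0, 0],
    [-0.294, -0.017, -0.167, 0, 0, 0],
    [-0.294, -0.017, -0.167, 0, 0, 0],
    [-0.294, -0.017, -0.167, 0, 0, 0]
  ]
}}

```text
time_s: 9.17
position: [0.5976, -0.1566, 0.1787]
orientation: [2.217, 2.225, 0.007]
ft_force: [0.7, 0.2, -2.3]
finger_gap: 0.0231
grip_force: 59.0
```

```bash
cat > sp.py <<'E'
from fit import *
import json
P=json.load(open("poses.json"));im=vision.grab_frame("scene");C=cam("scene")
for n in("large","small","square","flatback"):
    o,i,h=POT[n];q=P["pot_"+n]
    print("pot",n,np.round(q,4),*fit(C,im,[(o,h+.012),(i,h+.012)],q[:2],q[2]))
for n in("small","square","flatback"):
    q=P["lid_"+n];print("lid",n,np.round(q,4),*fit(C,im,[(LID[n],.031)],q[:2],q[2]))
E
python3 sp.py; python3 go.py .5965 -.1592 1.571 .13 .103
```

```text
pot large [ 0.5958 -0.1592 -0.0668] [ 0.60054592 -0.15916573 -0.12871399] 0.519197940826416
pot small [ 0.4334 -0.2808  0.2482] [ 0.43754646 -0.2813579   0.78446844] 1.0082279443740845
pot square [ 0.4568 -0.139   0.3747] [ 0.46070504 -0.13955141  0.37499763] 0.46847397089004517
pot flatback [ 0.5889 -0.3076 -0.5802] [ 0.59372185 -0.3080489  -0.6138242 ] 0.4831579923629761
lid small [0.6058 0.264  0.2929] [0.60965221 0.26410996 0.13195096] 0.4197652339935303
lid square [0.4692 0.2705 0.1931] [0.47161719 0.2715739  0.20490895] 0.24439941346645355
lid flatback [0.4724 0.1267 0.2483] [0.47593492 0.12563581 0.24909764] 0.32499754428863525
9.22 [ 0.5977 -0.1564  0.1787] 1.575 q7 [-0.19  0.42  0.52  1.73 -0.24  1.06  0.41] gap 0.023386591860860374
0.13 [-0.003, -0.0014, 0.0487, 0.0036, -0.0025, 0.004]
0.103 [-0.003, -0.0015, 0.0757, 0.0036, -0.0025, 0.004]
```

>>> {"op": "carry_out", "data": {
  "steps": [
    [-0.0016, 0, 0.01, 0.004, -0.002, 0.004],
    [-0.0016, 0, 0.022, 0.004, -0.002, 0.004],
    [-0.0016, 0, 0.034, 0.004, -0.002, 0.004],
    [-0.0016, 0, 0.044, 0.004, -0.002, 0.004],
    [-0.0016, 0, 0.052, 0.004, -0.002, 0.004],
    [-0.0016, 0, 0.056, 0.004, -0.002, 0.004],
    [-0.0016, 0, 0.06, 0.004, -0.002, 0.004],
    [-0.0016, 0, 0.064, 0.004, -0.002, 0.004],
    [-0.0016, 0, 0.067, 0.004, -0.002, 0.004],
    [-0.0016, 0, 0.069, 0.004, -0.002, 0.004],
    [-0.0016, 0, 0.071, 0.004, -0.002, 0.004],
    [-0.0016, 0, 0.073, 0.004, -0.002, 0.004],
    [-0.0016, 0, 0.073, 0.004, -0.002, 0.004]
  ]
}}

```text
time_s: 10.3
position: [0.5975, -0.1603, 0.1058]
orientation: [2.224, 2.218, -0.001]
ft_force: [-0.0, -0.2, -0.6]
finger_gap: 0.0232
grip_force: 59.0
```

```bash
python3 go.py .598 -.158 1.571 .101
```

```text
10.3 [ 0.5975 -0.1603  0.1058] 1.5678 q7 [-0.16  0.5   0.49  1.79 -0.29  0.92  0.45] gap 0.023216706470213528
0.101 [0.0023, 0.0005, 0.0048, -0.0003, 0.0008, -0.0032]
```

>>> {"op": "carry_out", "data": {
  "steps": [
    [0.002, 0, 0.001, 0, 0, 0],
    [0.002, 0, 0.002, 0, 0, 0],
    [0.002, 0, 0.003, 0, 0, 0],
    [0.002, 0, 0.004, 0, 0, 0],
    [0.002, 0, 0.004, 0, 0, 0],
    [0.002, 0, 0.004, 0, 0, 0]
  ]
}}

```text
time_s: 10.8
position: [0.5975, -0.1584, 0.1019]
orientation: [2.224, 2.218, -0.001]
ft_force: [0.9, 0.3, -1.1]
finger_gap: 0.023
grip_force: 59.0
```

```bash
python3 go.py .598 -.158 1.571 .101;python3 -c "
from h import *
print(observe()['ft_force']);cv2.imwrite('pics/p1.png',np.vstack([vision.grab_frame('wrist')[150:450,100:540],cv2.resize(vision.grab_frame('scene')[130:280,180:400],(440,300))]))"
```

```text
10.8 [ 0.5975 -0.1584  0.1019] 1.5678 q7 [-0.17  0.51  0.49  1.79 -0.29  0.91  0.45] gap 0.022990941340107315
0.101 [0.0004, 0.0004, 0.0009, -0.0001, 0.0009, -0.0032]
[ 0.88333171  0.27464258 -1.08468958]
```

View pics/p1.png

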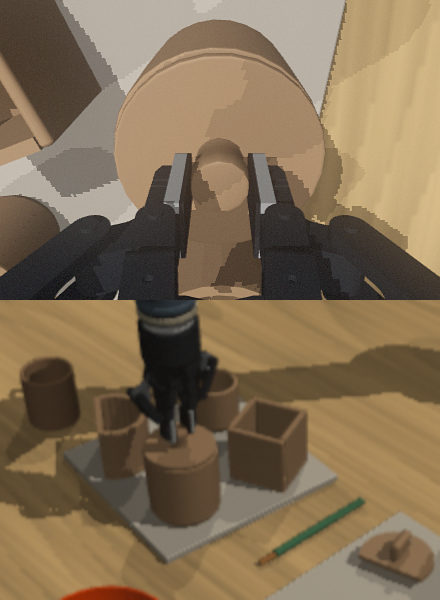

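The lid sits concentric on the large pot, about 1 mm above the rim. I'll lower it the last bit, release and rise.

>>> {"op": "carry_out", "data": {
  "steps": [
    [0, 0, 0.0005, 0, 0, 0],
    [0, 0, 0.001, 0, 0, 0],
    [0, 0, 0.001, 0, 0, 0]
  ]
}}

```text
time_s: 11.15
position: [0.5976, -0.1585, 0.1011]
orientation: [2.224, 2.218, -0.001]
ft_force: [-0.6, 0.3, -0.3]
finger_gap: 0.0231
grip_force: 59.1
```

>>> {"op": "carry_out", "data": {
  "steps": [
    [0, 0, 0, 0, 0, 0],
    [0, 0, 0, 0, 0, 0],
    [0, 0, 0, 0, 0, 0],
    [0, 0, -0.01, 0, 0, 0],
    [0, 0, -0.03, 0, 0, 0],
    [0, 0, -0.06, 0, 0, 0],
    [0, 0, -0.1, 0, 0, 0],
    [0, 0, -0.1, 0, 0, 0],
    [0, 0, -0.1, 0, 0, 0]
  ],
  "hand": 0.05
}}

```text
time_s: 11.9
position: [0.5994, -0.1592, 0.2046]
orientation: [2.221, 2.214, 0.005]
ft_force: [-0.1, 0.5, -0.8]
finger_gap: 0.0502
grip_force: 0.0
```

```bash
python3 go.py .6077 .265 1.571 .2 .07 .012
python3 - <<'E'
from fit import *
s=observe();im=vision.grab_frame("wrist")
print("lid on pot wrist",fit(cam("wrist",s),im,[(LID["large"],.119)],[.598,-.158],0))
print("scene",fit(cam("scene"),vision.grab_frame("scene"),[(LID["large"],.119)],[.598,-.158],0))
E
```

```text
11.9 [ 0.5994 -0.1592  0.2046] 1.5675 q7 [-0.2   0.4   0.54  1.69 -0.22  1.1   0.39] gap 0.050197584026494824
0.2 [0.4242, 0.0069, 0.0039, 0.0066, 0.0018, -0.0034]
0.07 [0.4245, 0.006, 0.1339, 0.0066, 0.0018, -0.0034]
0.012 [0.4246, 0.0056, 0.1919, 0.0066, 0.0018, -0.0034]
lid on pot wrist (array([ 0.59621715, -0.15791701,  0.18280354]), np.float64(0.5805922150611877))
scene (array([ 0.60044841, -0.1596958 ,  0.1198465 ]), np.float64(0.345589816570282))
```

The large lid is home; the fits match its pot to within 1 mm. Next is the small lid.

>>> {"op": "carry_out", "data": {
  "steps": [
    [0.424, 0.006, 0.004, 0.006, 0.002, -0.003],
    [0.424, 0.006, 0.004, 0.006, 0.002, -0.003],
    [0.424, 0.006, 0.004, 0.006, 0.002, -0.003],
    [0.424, 0.006, 0.004, 0.006, 0.002, -0.003],
    [0.424, 0.006, 0.004, 0.006, 0.002, -0.003],
    [0.424, 0.006, 0.004, 0.006, 0.002, -0.003],
    [0.424, 0.006, 0.004, 0.006, 0.002, -0.003],
    [0.424, 0.006, 0.004, 0.006, 0.002, -0.003],
    [0.424, 0.006, 0.004, 0.006, 0.002, -0.003],
    [0.424, 0.006, 0.004, 0.006, 0.002, -0.003],
    [0.424, 0.006, 0.134, 0.006, 0.002, -0.003],
    [0.424, 0.006, 0.134, 0.006, 0.002, -0.003],
    [0.424, 0.006, 0.134, 0.006, 0.002, -0.003],
    [0.424, 0.006, 0.134, 0.006, 0.002, -0.003],
    [0.424, 0.006, 0.134, 0.006, 0.002, -0.003],
    [0.424, 0.006, 0.134, 0.006, 0.002, -0.003],
    [0.424, 0.006, 0.134, 0.006, 0.002, -0.003],
    [0.424, 0.006, 0.134, 0.006, 0.002, -0.003]
  ],
  "hand": 0.05
}}

```text
time_s: 13.5
position: [0.6069, 0.2657, 0.0696]
orientation: [-2.22, -2.218, -0.002]
ft_force: [-0.2, -0.6, -0.0]
finger_gap: 0.05
grip_force: 0.0
```

```bash
python3 go.py .6077 .265 1.571 .012
python3 - <<'E'
from fit import *
s=observe();im=vision.grab_frame("wrist")
print("lid wrist",fit(cam("wrist",s),im,[(LID["small"],.031)],[.6077,.264],0))
E
```

```text
13.5 [0.6069 0.2657 0.0696] 1.5701 q7 [-0.74  0.59  0.38  1.7  -0.27  0.9  -0.25] gap 0.04999979089503227
0.012 [-0.0009, 0.0009, 0.0576, -0.0016, -0.0033, -0.0009]
lid wrist (array([0.60643094, 0.26494216, 0.30274611]), np.float64(0.6689205169677734))
```

>>> {"op": "carry_out", "data": {
  "steps": [
    [-0.001, 0.001, 0.01, -0.002, -0.003, 0],
    [-0.001, 0.001, 0.02, -0.002, -0.003, 0],
    [-0.001, 0.001, 0.03, -0.002, -0.003, 0],
    [-0.001, 0.001, 0.04, -0.002, -0.003, 0],
    [-0.001, 0.001, 0.047, -0.002, -0.003, 0],
    [-0.001, 0.001, 0.052, -0.002, -0.003, 0],
    [-0.001, 0.001, 0.056, -0.002, -0.003, 0],
    [-0.001, 0.001, 0.0575, -0.002, -0.003, 0],
    [-0.001, 0.001, 0.0575, -0.002, -0.003, 0],
    [-0.001, 0.001, 0.0575, -0.002, -0.003, 0]
  ]
}}

```text
time_s: 14.38
position: [0.6058, 0.2646, 0.0093]
orientation: [-2.221, -2.22, 0.006]
ft_force: [-0.1, -0.6, 0.5]
finger_gap: 0.0499
grip_force: 0.0
```

>>> {"op": "carry_out", "data": {
  "steps": [
    [0, 0, 0, 0, 0, 0],
    [0, 0, 0, 0, 0, 0],
    [0, 0, 0, 0, 0, 0],
    [0, 0, 0, 0, 0, 0],
    [0, 0, 0, 0, 0, 0],
    [0, 0, 0, 0, 0, 0]
  ],
  "hand": 0.0
}}

```text
time_s: 14.88
position: [0.6061, 0.2647, 0.0097]
orientation: [-2.221, -2.221, 0.005]
ft_force: [0.7, 0.1, 3.7]
finger_gap: 0.0174
grip_force: 58.6
```

```bash
python3 go.py .4355 -.281 1.571 .18; python3 - <<'E'
from fit import *
s=observe();im=vision.grab_frame("wrist")
print("lid wrist",fit(cam("wrist",s),im,[(LID["small"],.031)],[.6077,.265],0))
E
```

```text
14.88 [0.6061 0.2647 0.0097] 1.5707 q7 [-0.72  0.67  0.35  1.73 -0.3   0.8  -0.22] gap 0.017367002523319113
0.18 [-0.546, -0.171, -0.1691, -0.0028, 0.0014, -0.0003]
lid wrist (array([0.60625184, 0.2651422 , 0.326285  ]), np.float64(1.2159922122955322))
```

>>> {"op": "carry_out", "data": {
  "steps": [
    [0, 0, -0.01, 0, 0, 0],
    [0, 0, -0.03, 0, 0, 0],
    [0, 0, -0.06, 0, 0, 0],
    [0, 0, -0.1, 0, 0, 0],
    [0, 0, -0.14, 0, 0, 0],
    [-0.02, -0.006, -0.17, 0, 0, 0],
    [-0.055, -0.017, -0.19, 0, 0, 0],
    [-0.09, -0.028, -0.19, 0, 0, 0],
    [-0.13, -0.041, -0.19, 0, 0, 0],
    [-0.17, -0.053, -0.19, 0, 0, 0],
    [-0.21, -0.066, -0.19, 0, 0, 0],
    [-0.25, -0.078, -0.19, 0, 0, 0],
    [-0.29, -0.091, -0.19, 0, 0, 0],
    [-0.33, -0.103, -0.19, 0, 0, 0],
    [-0.37, -0.116, -0.19, 0, 0, 0],
    [-0.41, -0.128, -0.19, 0, 0, 0],
    [-0.45, -0.141, -0.19, 0, 0, 0],
    [-0.49, -0.153, -0.19, 0, 0, 0],
    [-0.52, -0.163, -0.18, 0, 0, 0],
    [-0.546, -0.171, -0.17, 0, 0, 0]
  ]
}}

```text
time_s: 16.6
position: [0.4334, -0.2842, 0.1815]
orientation: [-2.225, -2.218, 0.006]
ft_force: [0.9, -0.8, -0.8]
finger_gap: 0.0175
grip_force: 58.7
```

>>> {"op": "carry_out", "data": {
  "steps": [
    [0, 0, 0, 0, 0, 0],
    [0, 0, 0, 0, 0, 0],
    [0, 0, 0, 0, 0, 0],
    [0, 0, 0, 0, 0, 0]
  ]
}}

```text
time_s: 16.93
position: [0.436, -0.2796, 0.181]
orientation: [-2.217, -2.223, 0.005]
ft_force: [0.3, -0.6, 0.1]
finger_gap: 0.0175
grip_force: 58.7
```

```bash
python3 go.py .4354 -.281 1.571 .1 .072
```

```text
16.93 [ 0.436  -0.2796  0.181 ] 1.5733 q7 [-0.07  0.26  0.68  1.95 -0.19  0.99  0.7 ] gap 0.017533160459757162
0.1 [-0.0013, -0.0003, 0.081, -0.0036, 0.0011, 0.0023]
0.072 [-0.0012, -0.0002, 0.109, -0.0036, 0.0011, 0.0023]
```

>>> {"op": "carry_out", "data": {
  "steps": [
    [-0.001, 0, 0.012, -0.003, 0.001, 0.002],
    [-0.001, 0, 0.027, -0.003, 0.001, 0.002],
    [-0.001, 0, 0.042, -0.003, 0.001, 0.002],
    [-0.001, 0, 0.057, -0.003, 0.001, 0.002],
    [-0.001, 0, 0.07, -0.003, 0.001, 0.002],
    [-0.001, 0, 0.08, -0.003, 0.001, 0.002],
    [-0.001, 0, 0.088, -0.003, 0.001, 0.002],
    [-0.001, 0, 0.093, -0.003, 0.001, 0.002],
    [-0.001, 0, 0.093, -0.003, 0.001, 0.002],
    [-0.001, 0, 0.093, -0.003, 0.001, 0.002]
  ]
}}

```text
time_s: 17.77
position: [0.4351, -0.2823, 0.0881]
orientation: [2.223, 2.219, -0.002]
ft_force: [0.8, 0.3, -0.2]
finger_gap: 0.017
grip_force: 58.7
```

```bash
python3 go.py .4354 -.281 1.571 .07
```

```text
17.77 [ 0.4351 -0.2823  0.0881] 1.5692 q7 [ 0.    0.39  0.62  2.04 -0.31  0.8   0.81] gap 0.017032067153676833
0.07 [0.0013, 0.0003, 0.0181, -0.0007, 0.0011, -0.0018]
```

>>> {"op": "carry_out", "data": {
  "steps": [
    [0.001, 0, 0.002, 0, 0, 0],
    [0.001, 0, 0.004, 0, 0, 0],
    [0.001, 0, 0.006, 0, 0, 0],
    [0.001, 0, 0.008, 0, 0, 0],
    [0.001, 0, 0.01, 0, 0, 0],
    [0.001, 0, 0.012, 0, 0, 0],
    [0.001, 0, 0.014, 0, 0, 0],
    [0.001, 0, 0.0155, 0, 0, 0],
    [0.001, 0, 0.0165, 0, 0, 0],
    [0.001, 0, 0.0165, 0, 0, 0],
    [0.001, 0, 0.0165, 0, 0, 0]
  ]
}}

```text
time_s: 18.68
position: [0.4348, -0.2813, 0.0713]
orientation: [-2.224, -2.219, 0.002]
ft_force: [-0.0, -0.6, -0.7]
finger_gap: 0.0174
grip_force: 58.7
```

```bash
python3 go.py .4354 -.281 1.571 .07;python3 -c "
from h import *
cv2.imwrite('pics/p2.png',np.vstack([vision.grab_frame('wrist')[150:450,100:540],cv2.resize(vision.grab_frame('scene')[130:280,180:400],(440,300))]))"
```

```text
18.68 [ 0.4348 -0.2813  0.0713] 1.5687 q7 [ 0.02  0.42  0.6   2.05 -0.34  0.76  0.82] gap 0.01737837660099135
0.07 [0.0003, 0.0006, 0.0013, -0.0011, 0.0009, -0.0023]
```

View pics/p2.png

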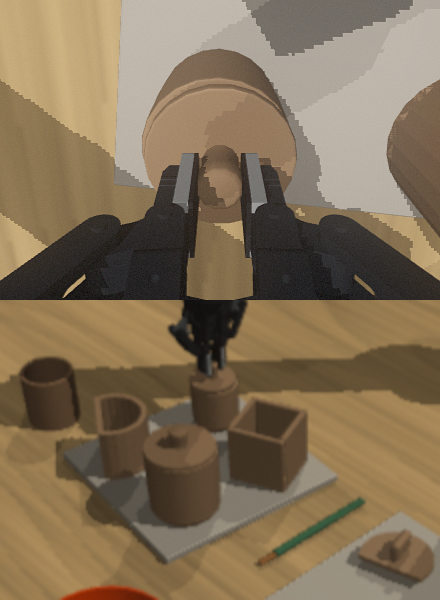

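The large lid lies flat on its pot, and the small lid is concentric about 1.5 mm above its rim. I'll lower it, release and rise.

>>> {"op": "carry_out", "data": {
  "steps": [
    [0, 0.0005, 0.0005, 0, 0, 0],
    [0, 0.0005, 0.001, 0, 0, 0],
    [0, 0.0005, 0.0015, 0, 0, 0],
    [0, 0.0005, 0.0015, 0, 0, 0]
  ]
}}

```text
time_s: 19.12
position: [0.4354, -0.2813, 0.0699]
orientation: [-2.224, -2.219, 0.002]
ft_force: [0.8, -0.2, -0.3]
finger_gap: 0.0175
grip_force: 59.0
```

>>> {"op": "carry_out", "data": {
  "steps": [
    [0, 0, 0, 0, 0, 0],
    [0, 0, 0, 0, 0, 0],
    [0, 0, 0, 0, 0, 0],
    [0, 0, -0.01, 0, 0, 0],
    [0, 0, -0.03, 0, 0, 0],
    [0, 0, -0.06, 0, 0, 0],
    [0, 0, -0.1, 0, 0, 0],
    [0, 0, -0.13, 0, 0, 0],
    [0, 0, -0.13, 0, 0, 0],
    [0, 0, -0.13, 0, 0, 0]
  ],
  "hand": 0.045
}}

```text
time_s: 19.95
position: [0.4365, -0.2819, 0.2022]
orientation: [2.221, 2.216, 0.002]
ft_force: [0.2, 0.0, -0.4]
finger_gap: 0.045
grip_force: 0.0
```

```bash
python3 go.py .4712 .271 .199+np.pi/2 .2 .07
python3 - <<'E'
from fit import *
s=observe();im=vision.grab_frame("wrist")
print("lid on pot wrist",fit(cam("wrist",s),im,[(LID["small"],.091)],[.435,-.281],0))
sc=vision.grab_frame("scene")
print("scene",fit(cam("scene"),sc,[(LID["small"],.091)],[.437,-.281],0))
for n in("square","flatback"):
    o,i,h=POT[n];q={"square":(.4607,-.1395,.375),"flatback":(.5937,-.308,-.6)}[n];print(fit(cam("scene"),sc,[(o,h+.012),(i,h+.012)],q[:2],q[2]))
E
```

```text
19.95 [ 0.4365 -0.2819  0.2022] 1.5689 q7 [-0.09  0.24  0.7   1.93 -0.18  1.03  0.68] gap 0.0450088619009472
0.2 [0.553, 0.0336, 0.0011, 0.0036, 0.0025, -0.2009]
0.07 [0.5532, 0.0331, 0.1311, 0.0036, 0.0025, -0.2009]
lid on pot wrist (array([ 0.43343349, -0.27941025,  0.12619081]), np.float64(0.637216329574585))
scene (array([ 0.43936002, -0.28295747,  0.06909198]), np.float64(0.44855034351348877))
(array([ 0.46099512, -0.13921767,  0.37338231]), np.float64(0.5376837849617004))
(array([ 0.59309842, -0.30785148, -0.57077416]), np.float64(0.5964998006820679))
```

>>> {"op": "carry_out", "data": {
  "steps": [
    [0.553, 0.033, 0.001, 0.003, 0.002, -0.2],
    [0.553, 0.033, 0.001, 0.003, 0.002, -0.2],
    [0.553, 0.033, 0.001, 0.003, 0.002, -0.2],
    [0.553, 0.033, 0.001, 0.003, 0.002, -0.2],
    [0.553, 0.033, 0.001, 0.003, 0.002, -0.2],
    [0.553, 0.033, 0.001, 0.003, 0.002, -0.2],
    [0.553, 0.033, 0.001, 0.003, 0.002, -0.2],
    [0.553, 0.033, 0.001, 0.003, 0.002, -0.2],
    [0.553, 0.033, 0.001, 0.003, 0.002, -0.2],
    [0.553, 0.033, 0.001, 0.003, 0.002, -0.2],
    [0.553, 0.033, 0.001, 0.003, 0.002, -0.2],
    [0.553, 0.033, 0.001, 0.003, 0.002, -0.2],
    [0.553, 0.033, 0.001, 0.003, 0.002, -0.2],
    [0.553, 0.033, 0.131, 0.003, 0.002, -0.2],
    [0.553, 0.033, 0.131, 0.003, 0.002, -0.2],
    [0.553, 0.033, 0.131, 0.003, 0.002, -0.2],
    [0.553, 0.033, 0.131, 0.003, 0.002, -0.2],
    [0.553, 0.033, 0.131, 0.003, 0.002, -0.2],
    [0.553, 0.033, 0.131, 0.003, 0.002, -0.2],
    [0.553, 0.033, 0.131, 0.003, 0.002, -0.2]
  ],
  "hand": 0.055
}}

```text
time_s: 21.72
position: [0.4712, 0.272, 0.0705]
orientation: [-1.991, -2.427, -0.003]
ft_force: [0.4, 0.3, 0.3]
finger_gap: 0.055
grip_force: 0.0
```

```bash
python3 - <<'E'
from fit import *
s=observe();im=vision.grab_frame("wrist")
print("lid wrist",fit(cam("wrist",s),im,[(LID["square"],.031)],[.4704,.271],.199))
E
python3 go.py .4708 .271 .199+np.pi/2 .011
```

```text
lid wrist (array([0.46867591, 0.27222301, 0.19693455]), np.float64(0.7627679705619812))
21.77 [0.4712 0.2721 0.0707] 1.7679 q7 [-0.8   0.41  0.25  1.98 -0.15  0.76 -0.26] gap 0.055097362667322854
0.011 [-0.0012, -0.0006, 0.0597, 0.0001, -0.0034, -0.0019]
```

>>> {"op": "carry_out", "data": {
  "steps": [
    [0, -0.001, 0.01, 0, -0.003, 0],
    [0, -0.001, 0.02, 0, -0.003, 0],
    [0, -0.001, 0.03, 0, -0.003, 0],
    [0, -0.001, 0.04, 0, -0.003, 0],
    [0, -0.001, 0.047, 0, -0.003, 0],
    [0, -0.001, 0.052, 0, -0.003, 0],
    [0, -0.001, 0.056, 0, -0.003, 0],
    [0, -0.001, 0.0585, 0, -0.003, 0],
    [0, -0.001, 0.0585, 0, -0.003, 0],
    [0, -0.001, 0.0585, 0, -0.003, 0]
  ]
}}

```text
time_s: 22.6
position: [0.4684, 0.2716, 0.0098]
orientation: [-1.99, -2.429, 0.006]
ft_force: [-0.3, 0.5, 0.3]
finger_gap: 0.0555
grip_force: 0.0
```

>>> {"op": "carry_out", "data": {
  "steps": [
    [0, 0, 0, 0, 0, 0],
    [0, 0, 0, 0, 0, 0],
    [0, 0, 0, 0, 0, 0],
    [0, 0, 0, 0, 0, 0],
    [0, 0, 0, 0, 0, 0],
    [0, 0, 0, 0, 0, 0]
  ],
  "hand": 0.0
}}

```text
time_s: 23.1
position: [0.4686, 0.2717, 0.0104]
orientation: [-1.99, -2.429, 0.005]
ft_force: [-0.5, -0.9, 5.1]
finger_gap: 0.0202
grip_force: 61.0
```

```bash
python3 - <<'E'
from fit import *
s=observe();im=vision.grab_frame("wrist")
q,f=fit(cam("wrist",s),im,[(LID["square"],.031)],[.4704,.271],.199);y=yaw_now(s)
print("lid wrist",q,f,"lid in tool",tool(y)[:2,:2].T@(q[:2]-s["position"][:2]))
E
python3 go.py .4588 -.139 .375+np.pi/2 .2
```

```text
lid wrist [0.46835912 0.2722884  0.19851948] 1.0850187540054321 lid in tool [ 0.00062945 -0.0001136 ]
23.15 [0.4686 0.2717 0.0104] 1.7687 q7 [-0.78  0.5   0.22  2.02 -0.18  0.64 -0.24] gap 0.02079330750917116
0.2 [-0.4009, -0.091, -0.1889, -0.0031, 0.0007, -0.1771]
```

>>> {"op": "carry_out", "data": {
  "steps": [
    [0, 0, -0.01, 0, 0, 0],
    [0, 0, -0.03, 0, 0, 0],
    [0, 0, -0.06, 0, 0, 0],
    [0, 0, -0.1, 0, 0, 0],
    [0, 0, -0.14, 0, 0, 0],
    [-0.02, -0.004, -0.17, 0, 0, -0.02],
    [-0.055, -0.012, -0.19, 0, 0, -0.04],
    [-0.09, -0.02, -0.19, 0, 0, -0.06],
    [-0.13, -0.029, -0.19, 0, 0, -0.08],
    [-0.17, -0.038, -0.19, 0, 0, -0.1],
    [-0.21, -0.047, -0.19, 0, 0, -0.12],
    [-0.25, -0.056, -0.19, 0, 0, -0.14],
    [-0.29, -0.066, -0.19, 0, 0, -0.16],
    [-0.33, -0.075, -0.19, 0, 0, -0.177],
    [-0.36, -0.082, -0.19, 0, 0, -0.177],
    [-0.385, -0.087, -0.19, 0, 0, -0.177],
    [-0.401, -0.091, -0.19, 0, 0, -0.177],
    [-0.401, -0.091, -0.19, 0, 0, -0.177],
    [-0.401, -0.091, -0.19, 0, 0, -0.177],
    [-0.401, -0.091, -0.19, 0, 0, -0.177]
  ]
}}

```text
time_s: 24.82
position: [0.4583, -0.1381, 0.2006]
orientation: [-1.765, -2.595, 0.005]
ft_force: [0.4, 0.3, -1.8]
finger_gap: 0.0203
grip_force: 60.2
```

```bash
python3 go.py .4588 -.1392 .375+np.pi/2 .105
```

```text
24.82 [ 0.4583 -0.1381  0.2006] 1.9469 q7 [-0.29  0.15  0.56  2.   -0.09  1.02  0.68] gap 0.020331124686142607
0.105 [-0.0013, 0.0005, 0.0956, -0.0044, -0.0003, 0.0011]
```

>>> {"op": "carry_out", "data": {
  "steps": [
    [-0.001, 0, 0.012, -0.004, 0, 0.001],
    [-0.001, 0, 0.027, -0.004, 0, 0.001],
    [-0.001, 0, 0.042, -0.004, 0, 0.001],
    [-0.001, 0, 0.057, -0.004, 0, 0.001],
    [-0.001, 0, 0.07, -0.004, 0, 0.001],
    [-0.001, 0, 0.08, -0.004, 0, 0.001],
    [-0.001, 0, 0.088, -0.004, 0, 0.001],
    [-0.001, 0, 0.094, -0.004, 0, 0.001],
    [-0.001, 0, 0.094, -0.004, 0, 0.001],
    [-0.001, 0, 0.094, -0.004, 0, 0.001]
  ]
}}

```text
time_s: 25.65
position: [0.4588, -0.1402, 0.1068]
orientation: [1.769, 2.596, -0.001]
ft_force: [-0.6, -0.3, -1.1]
finger_gap: 0.0202
grip_force: 60.1
```

```bash
python3 go.py .4588 -.1392 .375+np.pi/2 .088
```

```text
25.65 [ 0.4588 -0.1402  0.1068] 1.9451 q7 [-0.23  0.28  0.53  2.11 -0.2   0.8   0.79] gap 0.020247585253271045
0.088 [0.0009, 0.0004, 0.0188, -0.0001, 0.0007, -0.0007]
```

>>> {"op": "carry_out", "data": {
  "steps": [
    [0.0009, 0, 0.002, 0, 0, 0],
    [0.0009, 0, 0.004, 0, 0, 0],
    [0.0009, 0, 0.006, 0, 0, 0],
    [0.0009, 0, 0.008, 0, 0, 0],
    [0.0009, 0, 0.01, 0, 0, 0],
    [0.0009, 0, 0.012, 0, 0, 0],
    [0.0009, 0, 0.014, 0, 0, 0],
    [0.0009, 0, 0.016, 0, 0, 0],
    [0.0009, 0, 0.018, 0, 0, 0],
    [0.0009, 0, 0.018, 0, 0, 0],
    [0.0009, 0, 0.018, 0, 0, 0]
  ]
}}

```text
time_s: 26.57
position: [0.4582, -0.1395, 0.0886]
orientation: [1.77, 2.595, -0.001]
ft_force: [-0.6, -0.1, -2.4]
finger_gap: 0.0202
grip_force: 60.1
```

```bash
python3 go.py .4588 -.1392 .375+np.pi/2 .0865;python3 -c "
from h import *
cv2.imwrite('pics/p3.png',np.vstack([vision.grab_frame('wrist')[150:450,100:540],cv2.resize(vision.grab_frame('scene')[130:280,180:400],(440,300))]))"
```

```text
26.57 [ 0.4582 -0.1395  0.0886] 1.9448 q7 [-0.22  0.31  0.52  2.12 -0.22  0.76  0.81] gap 0.020151330587862518
0.0865 [0.0, 0.0007, 0.0021, -0.0004, 0.0006, -0.001]
```

View pics/p3.png

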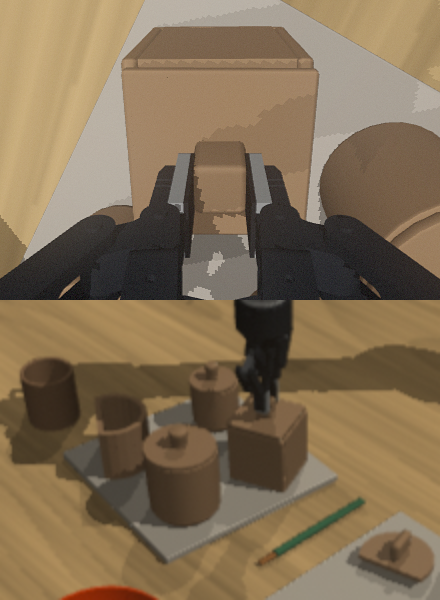

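The square lid is aligned with its pot and about 2 mm above home; the small lid sits flat on its own. I'll lower, release and rise.

>>> {"op": "carry_out", "data": {
  "steps": [
    [0, 0.0005, 0.0005, 0, 0, 0],
    [0, 0.0005, 0.001, 0, 0, 0],
    [0, 0.0005, 0.0015, 0, 0, 0],
    [0, 0.0005, 0.002, 0, 0, 0],
    [0, 0.0005, 0.002, 0, 0, 0],
    [0, 0.0005, 0.002, 0, 0, 0]
  ]
}}

```text
time_s: 27.17
position: [0.4587, -0.1393, 0.0867]
orientation: [1.769, 2.595, -0.001]
ft_force: [-0.5, 0.2, -1.8]
finger_gap: 0.0202
grip_force: 60.1
```

>>> {"op": "carry_out", "data": {
  "steps": [
    [0, 0, 0, 0, 0, 0],
    [0, 0, 0, 0, 0, 0],
    [0, 0, 0, 0, 0, 0],
    [0, 0, -0.01, 0, 0, 0],
    [0, 0, -0.03, 0, 0, 0],
    [0, 0, -0.06, 0, 0, 0],
    [0, 0, -0.1, 0, 0, 0],
    [0, 0, -0.12, 0, 0, 0],
    [0, 0, -0.12, 0, 0, 0],
    [0, 0, -0.12, 0, 0, 0]
  ],
  "hand": 0.05
}}

```text
time_s: 28.0
position: [0.4595, -0.1394, 0.2084]
orientation: [1.768, 2.593, 0.003]
ft_force: [0.6, -0.1, -0.3]
finger_gap: 0.0499
grip_force: 0.0
```

```bash
python3 go.py .4742 .1263 .249+np.pi .2 .07
python3 - <<'E'
from fit import *
s=observe();im=vision.grab_frame("wrist")
print("lid on pot wrist",fit(cam("wrist",s),im,[(LID["square"],.107)],[.4585,-.139],.375))
sc=vision.grab_frame("scene")
print("scene",fit(cam("scene"),sc,[(LID["square"],.107)],[.4605,-.139],.375))
E
```

```text
28.0 [ 0.4595 -0.1394  0.2084] 1.9449 q7 [-0.3   0.14  0.57  2.   -0.09  1.03  0.68] gap 0.04994337068440684
0.2 [0.242, 0.1107, 0.0084, 0.0015, 0.004, -1.4457]
0.07 [0.2422, 0.1103, 0.1384, 0.0015, 0.004, -1.4457]
lid on pot wrist (array([ 0.45709406, -0.13865967,  0.38015562]), np.float64(0.4297969937324524))
scene (array([ 0.46313064, -0.13996804,  0.36329121]), np.float64(0.32550048828125))
```

>>> {"op": "carry_out", "data": {
  "steps": [
    [0.242, 0.11, 0.008, 0.001, 0.004, -1.446],
    [0.242, 0.11, 0.008, 0.001, 0.004, -1.446],
    [0.242, 0.11, 0.008, 0.001, 0.004, -1.446],
    [0.242, 0.11, 0.008, 0.001, 0.004, -1.446],
    [0.242, 0.11, 0.008, 0.001, 0.004, -1.446],
    [0.242, 0.11, 0.008, 0.001, 0.004, -1.446],
    [0.242, 0.11, 0.008, 0.001, 0.004, -1.446],
    [0.242, 0.11, 0.008, 0.001, 0.004, -1.446],
    [0.242, 0.11, 0.008, 0.001, 0.004, -1.446],
    [0.242, 0.11, 0.008, 0.001, 0.004, -1.446],
    [0.242, 0.11, 0.008, 0.001, 0.004, -1.446],
    [0.242, 0.11, 0.008, 0.001, 0.004, -1.446],
    [0.242, 0.11, 0.008, 0.001, 0.004, -1.446],
    [0.242, 0.11, 0.068, 0.001, 0.004, -1.446],
    [0.242, 0.11, 0.108, 0.001, 0.004, -1.446],
    [0.242, 0.11, 0.128, 0.001, 0.004, -1.446],
    [0.242, 0.11, 0.138, 0.001, 0.004, -1.446],
    [0.242, 0.11, 0.138, 0.001, 0.004, -1.446],
    [0.242, 0.11, 0.138, 0.001, 0.004, -1.446]
  ],
  "hand": 0.05
}}

```text
time_s: 29.68
position: [0.4731, 0.1261, 0.0689]
orientation: [0.388, -3.114, -0.0]
ft_force: [0.9, 0.0, 0.7]
finger_gap: 0.0501
grip_force: 0.0
```

```bash
python3 - <<'E'
from fit import *
s=observe();im=vision.grab_frame("wrist")
print("lid wrist",fit(cam("wrist",s),im,[(LID["flatback"],.031)],[.4742,.1263],.249))
E
python3 go.py .4742 .1263 .249+np.pi .011
```

```text
lid wrist (array([0.4726184 , 0.12638187, 0.24768763]), np.float64(0.3796541094779968))
29.73 [0.4741 0.1265 0.0699] -2.8932 q7 [-0.5   0.34  0.19  2.1  -0.1   0.71  1.57] gap 0.04994525014943113
0.011 [-0.0002, -0.0003, 0.0589, 0.0012, -0.001, -0.0006]
```

>>> {"op": "carry_out", "data": {
  "steps": [
    [0, 0, 0.01, 0.001, -0.001, 0],
    [0, 0, 0.02, 0.001, -0.001, 0],
    [0, 0, 0.03, 0.001, -0.001, 0],
    [0, 0, 0.04, 0.001, -0.001, 0],
    [0, 0, 0.047, 0.001, -0.001, 0],
    [0, 0, 0.052, 0.001, -0.001, 0],
    [0, 0, 0.056, 0.001, -0.001, 0],
    [0, 0, 0.058, 0.001, -0.001, 0],
    [0, 0, 0.058, 0.001, -0.001, 0],
    [0, 0, 0.058, 0.001, -0.001, 0]
  ]
}}

```text
time_s: 30.57
position: [0.4727, 0.1262, 0.0106]
orientation: [0.39, -3.115, 0.0]
ft_force: [-0.4, -0.7, -0.7]
finger_gap: 0.05
grip_force: 0.0
```

>>> {"op": "carry_out", "data": {
  "steps": [
    [0, 0, 0, 0, 0, 0],
    [0, 0, 0, 0, 0, 0],
    [0, 0, 0, 0, 0, 0],
    [0, 0, 0, 0, 0, 0],
    [0, 0, 0, 0, 0, 0],
    [0, 0, 0, 0, 0, 0]
  ],
  "hand": 0.0
}}

```text
time_s: 31.07
position: [0.4729, 0.1263, 0.011]
orientation: [0.39, -3.116, 0.0]
ft_force: [-1.4, -0.9, 4.8]
finger_gap: 0.0125
grip_force: 60.1
```

```bash
python3 - <<'E'
from fit import *
s=observe();im=vision.grab_frame("wrist")
q,f=fit(cam("wrist",s),im,[(LID["flatback"],.031)],[.4735,.1263],.249);y=yaw_now(s)
print("lid wrist",q,f,"lid in tool",tool(y)[:2,:2].T@(q[:2]-s["position"][:2]))
E
python3 go.py .591 -.308 -.577+np.pi .2
```

```text
lid wrist [0.47248752 0.12631279 0.24596591] 1.0398403406143188 lid in tool [0.000367   0.00015284]
31.12 [0.4728 0.1263 0.011 ] -2.8924 q7 [-0.48  0.44  0.16  2.14 -0.13  0.58  1.59] gap 0.01241476763152239
0.2 [-0.0071, -0.45, -0.1891, -0.0005, -0.0016, 0.8262]
```

>>> {"op": "carry_out", "data": {
  "steps": [
    [0, 0, -0.01, 0, 0, 0],
    [0, 0, -0.03, 0, 0, 0],
    [0, 0, -0.06, 0, 0, 0],
    [0, 0, -0.1, 0, 0, 0],
    [0, 0, -0.14, 0, 0, 0],
    [0, -0.02, -0.175, 0, 0, 0.03],
    [-0.001, -0.05, -0.195, 0, 0, 0.08],
    [-0.001, -0.085, -0.195, 0, 0, 0.15],
    [-0.002, -0.12, -0.195, 0, 0, 0.22],
    [-0.002, -0.16, -0.195, 0, 0, 0.3],
    [-0.003, -0.2, -0.195, 0, 0, 0.38],
    [-0.004, -0.24, -0.195, 0, 0, 0.46],
    [-0.004, -0.28, -0.195, 0, 0, 0.54],
    [-0.005, -0.32, -0.195, 0, 0, 0.62],
    [-0.006, -0.36, -0.195, 0, 0, 0.7],
    [-0.006, -0.395, -0.195, 0, 0, 0.77],
    [-0.007, -0.425, -0.195, 0, 0, 0.81],
    [-0.007, -0.45, -0.19, 0, -0.001, 0.826],
    [-0.007, -0.45, -0.189, 0, -0.001, 0.826],
    [-0.007, -0.45, -0.189, 0, -0.001, 0.826]
  ]
}}

```text
time_s: 32.78
position: [0.5894, -0.3093, 0.1986]
orientation: [-0.897, -3.007, 0.002]
ft_force: [0.0, 0.4, -1.9]
finger_gap: 0.0125
grip_force: 59.3
```

>>> {"op": "carry_out", "data": {
  "steps": [
    [0, 0, 0, 0, 0, 0],
    [0, 0, 0, 0, 0, 0],
    [0, 0, 0, 0, 0, 0]
  ]
}}

```text
time_s: 33.03
position: [0.591, -0.3063, 0.1998]
orientation: [-0.89, -3.012, -0.0]
ft_force: [0.6, 1.0, -1.0]
finger_gap: 0.0125
grip_force: 59.3
```

```bash
python3 go.py .591 -.308 -.578+np.pi .098
```

```text
33.03 [ 0.591  -0.3063  0.1998] 2.5672 q7 [ 0.04  0.49  0.54  1.58 -0.27  1.15  1.64] gap 0.01245791645366202
0.098 [-0.001, -0.0014, 0.1018, -0.0003, -0.001, 0.0036]
```

>>> {"op": "carry_out", "data": {
  "steps": [
    [-0.001, -0.0014, 0.012, 0, -0.001, 0.004],
    [-0.001, -0.0014, 0.027, 0, -0.001, 0.004],
    [-0.001, -0.0014, 0.042, 0, -0.001, 0.004],
    [-0.001, -0.0014, 0.057, 0, -0.001, 0.004],
    [-0.001, -0.0014, 0.072, 0, -0.001, 0.004],
    [-0.001, -0.0014, 0.084, 0, -0.001, 0.004],
    [-0.001, -0.0014, 0.093, 0, -0.001, 0.004],
    [-0.001, -0.0014, 0.1, 0, -0.001, 0.004],
    [-0.001, -0.0014, 0.1, 0, -0.001, 0.004],
    [-0.001, -0.0014, 0.1, 0, -0.001, 0.004],
    [-0.001, -0.0014, 0.1, 0, -0.001, 0.004]
  ]
}}

```text
time_s: 33.95
position: [0.5912, -0.3103, 0.1003]
orientation: [0.899, 3.009, -0.003]
ft_force: [0.3, 0.0, -1.0]
finger_gap: 0.0123
grip_force: 59.3
```

```bash
python3 go.py .591 -.308 -.578+np.pi .081
```

```text
33.95 [ 0.5912 -0.3103  0.1003] 2.5607 q7 [ 0.08  0.59  0.5   1.67 -0.33  0.97  1.69] gap 0.012281479919667505
0.081 [0.0014, 0.0019, 0.0193, -0.0012, 0.0018, -0.0029]
```

>>> {"op": "carry_out", "data": {
  "steps": [
    [0.001, 0.001, 0.001, -0.001, 0.002, -0.003],
    [0.0012, 0.0017, 0.003, -0.001, 0.002, -0.003],
    [0.0012, 0.0017, 0.005, -0.001, 0.002, -0.003],
    [0.0012, 0.0017, 0.007, -0.001, 0.002, -0.003],
    [0.0012, 0.0017, 0.009, -0.001, 0.002, -0.003],
    [0.0012, 0.0017, 0.011, -0.001, 0.002, -0.003],
    [0.0012, 0.0017, 0.013, -0.001, 0.002, -0.003],
    [0.0012, 0.0017, 0.015, -0.001, 0.002, -0.003],
    [0.0012, 0.0017, 0.017, -0.001, 0.002, -0.003],
    [0.0012, 0.0017, 0.0185, -0.001, 0.002, -0.003],
    [0.0012, 0.0017, 0.0185, -0.001, 0.002, -0.003],
    [0.0012, 0.0017, 0.0185, -0.001, 0.002, -0.003]
  ]
}}

```text
time_s: 34.95
position: [0.5905, -0.3078, 0.0809]
orientation: [-0.895, -3.01, -0.0]
ft_force: [0.3, 0.3, -1.1]
finger_gap: 0.0122
grip_force: 59.3
```

```bash
python3 go.py .591 -.308 -.578+np.pi .079;python3 -c "
from h import *
cv2.imwrite('pics/p4.png',np.vstack([vision.grab_frame('wrist')[150:450,100:540],cv2.resize(vision.grab_frame('scene')[130:280,180:400],(440,300))]))"
```

```text
34.95 [ 0.5905 -0.3078  0.0809] 2.5638 q7 [ 0.08  0.61  0.49  1.69 -0.34  0.94  1.7 ] gap 0.012183507830713517
0.079 [-0.0005, 0.0001, 0.0019, -0.0004, -0.0019, 0.0002]
```

View pics/p4.png

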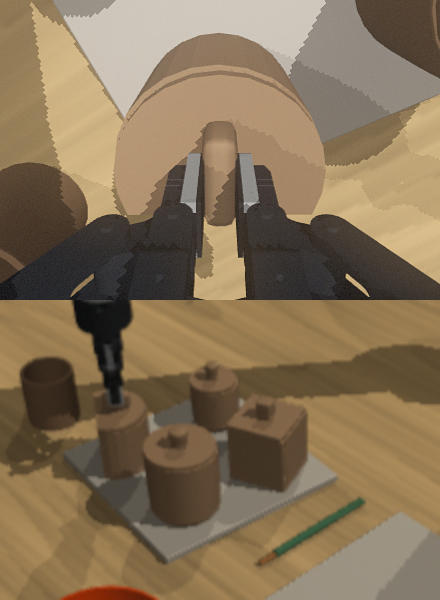

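The flat-backed lid is aligned and about 2 mm above home; the other three lids lie flat. I'll lower, release and rise.

>>> {"op": "carry_out", "data": {
  "steps": [
    [0, 0, 0.0005, 0, -0.001, 0],
    [0, 0, 0.001, 0, -0.001, 0],
    [0, 0, 0.0015, 0, -0.001, 0],
    [0, 0, 0.002, 0, -0.001, 0],
    [0, 0, 0.002, 0, -0.001, 0],
    [0, 0, 0.002, 0, -0.001, 0]
  ]
}}

```text
time_s: 35.55
position: [0.5906, -0.3079, 0.0791]
orientation: [-0.895, -3.011, 0.0]
ft_force: [-0.7, 0.8, -0.1]
finger_gap: 0.0124
grip_force: 59.4
```

>>> {"op": "carry_out", "data": {
  "steps": [
    [0, 0, 0, 0, 0, 0],
    [0, 0, 0, 0, 0, 0],
    [0, 0, 0, 0, 0, 0],
    [0, 0, -0.01, 0, 0, 0],
    [0, 0, -0.03, 0, 0, 0],
    [0, 0, -0.06, 0, 0, 0],
    [0, 0, -0.1, 0, 0, 0],
    [0, 0, -0.14, 0, 0, 0],
    [0, 0, -0.14, 0, 0, 0],
    [0, 0, -0.14, 0, 0, 0]
  ],
  "hand": 0.04
}}

```text
time_s: 36.38
position: [0.5921, -0.3092, 0.2231]
orientation: [0.894, 3.005, -0.001]
ft_force: [-0.4, -0.3, -0.3]
finger_gap: 0.0398
grip_force: 0.0
```

```bash
python3 - <<'E'
from fit import *
s=observe();print(s["time_s"],s["position"],s["finger_gap"])
im=vision.grab_frame("wrist");print("wrist",fit(cam("wrist",s),im,[(LID["flatback"],.099)],[.591,-.308],-.578))
sc=vision.grab_frame("scene");C=cam("scene")
for n,q,z in(("flatback",(.593,-.308,-.578),.099),("square",(.461,-.139,.375),.107),("small",(.438,-.281,0),.091),("large",(.6,-.159,0),.119)):
    print(n,fit(C,sc,[(LID[n],z)],q[:2],q[2]))
cv2.imwrite("pics/end.png",cv2.resize(sc[120:290,170:410],(720,510),interpolation=cv2.INTER_CUBIC))
E
```

```text
36.3833 [ 0.59210558 -0.30917901  0.22311916] 0.0398041915875321
wrist (array([ 0.5903572 , -0.30731393, -0.58881236]), np.float64(0.7840972542762756))
flatback (array([ 0.59391159, -0.30824856, -0.54430365]), np.float64(0.3144938051700592))
square (array([ 0.46282154, -0.14021324,  0.35287244]), np.float64(0.377814918756485))
small (array([ 0.43891521, -0.28309401,  0.04622443]), np.float64(0.5046191215515137))
large (array([ 0.60030655, -0.15993432, -0.03710316]), np.float64(0.3408193290233612))
```

View pics/end.png

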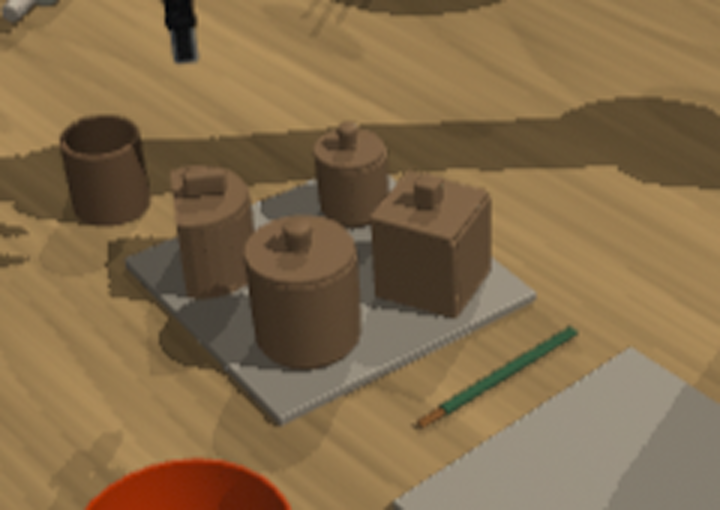

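All four lids lie flat on their pots, the mug is in place and the gripper is clear.

```bash
python3 -c "
from workcell import workorder
print(workorder.sign_off())"
```

```text
the job is handed in; nothing more can be done
None
```

All four lids are on their own pots and lie flat in the last camera views, and the job was handed in at about 36 s; sign-off returned no verdict, so I don't know how it was judged.

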